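# Latch the filings collector's hatch

### The job

The hatch on top of the jeweller's filings collector stands open. Swing it shut, press it gently down onto its springy rubber gasket until it is fully home, and while it is held down turn the wing knob clockwise (seen from above) until its hidden tongue is swung right round behind the frame edge and comes softly against its stop, so that the hatch stays shut by itself when you let go. Do not force the hatch or the tongue, and leave the other things where they lie.

Things in the scene. Friction and masses are not known exactly. Their poses are not given: they have to be found in the camera images.
- collector: grey sheet-metal enclosure fixed on the bench, 260 (x) x 320 (y) x 100 high; origin at the centre of its underside, z up. Its x points away from the robot, towards the hatch's hinge, which runs along y at x = +75, z = 115. The opening in its top is 120 (x from -60 to +60) x 150 (y); the hatch lies over it, its underside at z = 112 at hatch angle 0
- frame_edge (a point): nominal middle of the frame edge under which the tongue catches: upper inner edge of a steel keeper bar 12 thick, at collector x = -60, y = 0, z = 110. The bar, with gasket, seat pads and the tongue's stop on it, is screwed on up to 6 mm higher or lower than this from one collector to the next; that is not measured and must be felt
- gasket_mid (a point): nominal top of the springy rubber gasket strip on the keeper bar (collector x = -69, z = 118; shifted with the bar). The hatch meets it 6 mm before it is home; it pushes back with about 3 N at first and 12 N when the hatch is home on two hard seat pads on the bar; 15 to 20 N down on the knob holds the hatch home
- hatch_hinge (a joint): angle of the hatch, rad, growing as the near edge lifts (to 1.2). Fully home on the seat pads it reads 0, or up to 0.045 more or less with the bar's height; loosely on the gasket 0.035 more than that, held by the tongue 0.015 more. Stiff hinge: stays where it is left, takes about 3 to 8 N downward near its free edge to swing shut; the gasket lifts it off home unless latched
- panel: the hatch: aluminium plate 150 x 180 x 6, about 0.35 kg with its knob; origin on the hinge axis, at mid thickness and mid width; the plate reaches from x = -5 to x = -155 of its own frame, its z is the outward normal (up when shut)
- wing_knob (a joint): turn of the wing knob, rad, growing clockwise seen from above. 0: tongue and wing parallel to the frame edge; tongue passes freely through the opening below 0.3, begins to go under the edge at about 0.4; felt stop at about 1.5. Friction 0.06 Nm. If the hatch is over 2 mm short of home (at the knob) the tongue jams on the side of the keeper bar at about 0.4
- wing_grip (a point): where to grip: on the knob's axis, 21 above the hatch's outer face. Steel round flange, 52 across, 6 high, carrying one upright black wing 56 long, 10 thick, top 36 above the face. Axis at the panel's x = -113, y = 0. At knob angle 0 the wing lies along the collector's y; the point's frame turns with the knob: y along the wing, z outward
- tongue: flat steel tongue under the hatch on the knob's shaft, 14 wide, 6 thick, reaching 40 from the axis along its own -y (parallel to the wing); origin on the axis at mid thickness, 22 below the hatch's mid plane. At knob angle 0 it points to the collector's -y, at 1.5 to its -x. With the hatch home its top is 2 mm below the underside of the keeper bar
- pliers: bystander, loose: red-handled flat pliers, 150 long, 64 wide, 12 high, lying on the bench; origin at the pivot, jaws to +x
- silver_ring: bystander, loose: small plain finger ring, 23 across, 5 high, lying on top of the enclosure beside the hatch; origin under its centre
- needle_file: bystander, loose: file with wooden handle, 170 long, 14 wide, 12 high, lying on the bench; origin under the joint of handle and blade
- bench_block: bystander, loose: square steel bench block, 65 x 65 x 20; origin under its centre
- flux_jar: bystander, loose: closed round jar, 48 across, 55 high, standing on top of the enclosure behind and to the left of the hatch; origin under its centre
- ring_tray: bystander, loose: black divided tray, 120 x 90 x 18; origin under its centre

How it is judged (in metres and radians):
On the way, in this order (a step that is already met when the one before it is completed fails the run):
1. the hatch is pressed down (below 0.076 rad) before the knob is turned past 0.6 rad (value of joint hatch_hinge below 0.076 rad and value of joint wing_knob below 0.6 rad), for 0.1 s.
2. the knob is turned to its stop (past 1.35 rad) with the hatch home (value of joint hatch_hinge below 0.076 rad and value of joint wing_knob above 1.35 rad), for 0.2 s.
At the end, for the whole second after the job is handed in: The hatch is shut below 0.076 rad, held by the tongue alone, the wing knob stands past 1.35 rad (its stop is at about 1.5), and both are at rest (all of step 2 and not (velocity of joint hatch_hinge above 0.05 rad/s) and not (velocity of joint wing_knob above 0.05 rad/s)); the robot touches nothing.
It fails at once if the hatch is pressed on its gasket and seat pads with more than 38 N (contact force between panel_c0 and collector above 38 N).
It fails at once if the tongue is forced against the frame or its stop with more than 40 N (contact force between tongue and collector above 40 N).
It fails at once if a bystander is moved by more than 25 mm (distance of any of pliers, silver_ring, needle_file, bench_block, flux_jar, ring_tray from where it was at the start of the episode above 0.025 m).
It also fails if it takes over 67 s, if anything falls off the work surface, if the arm or the gripper's body presses on something with over 40 N, if the wrist force passes 120 N, or if a joint passes its speed limit or range.

### The arm

A 7-joint arm with a two-finger parallel gripper is mounted at the origin on the work surface. World frame = base frame: x ahead of the robot, y to its left, z up, the work surface at z = 0. Lengths are in mm, angles in degrees, forces in N, time in s.
With the tool pointing down it reaches from about 350 to 900 mm from the base axis. Payload 7.2 kg.
Tool frame: the origin (TCP) lies between the finger pads; the fingertips stand 14 mm ahead of it and the grasp point (between the pads) lies 5 mm behind it (manip.nose_length is the distance from the TCP to the fingertips, in mm); z points along the fingers, y is the line along which they close (so a half turn about z gives the same grasp; the last joint's range is limited). The gripper opens to 88 mm and grips with 3 to 60 N. Pads are 20 mm wide; open, the fingers measure 115 mm over their backs; the gripper's body (75 mm by 178 mm) begins 61 mm behind the grasp point.
Start: joints at [-70.829, 23.554, -0.728, 91.456, 0.321, 64.991, -4.71], TCP at [245.007, 574.978, 236.653] pointing down, gripper open.
Joint ranges: [-169.25, 169.25], [-16.82, 113.86], [-84.01, 82.57], [7.8, 145.47], [-59.2, 239.2], [7.22, 106.19], [-163.78, 163.78]. Speed limits (degrees/s): [136.94, 136.94, 172.46, 172.46, 180, 180, 180].

### API

Orientations are given as [roll, pitch, yaw] about the fixed x, y, z axes, in that order (R = Rz(yaw) Ry(pitch) Rx(roll)).
In Python, from cell import observe, viewer, order, manip gives the robot as it stands.
- The arm moves only by the tool arm_command, never from a script. Its argument "motion" is a list that holds one entry, the list of rows, each a list of 7 numbers: the turn, a rotation vector about the tool's x, y, z in degrees, then the shift along the tool's x, y, z in cm, then the opening, from 0 (shut) to 1 (fully open). In form: [[[ax, ay, az, x, y, z, gripper], ...]]. A call has 1 to 20 rows; each row is the pose to reach, as a shift and turn from the pose commanded when the call began, along the tool's axes at that moment; what a row does not reach only later rows make up. A row lasts 1/12 s, in which the tool goes at most 41.7 mm and 7.16 degrees, less where a joint would pass 70% of its speed; a pose out of reach is approached as far as the arm can. A call with a gripper value outside its range is refused whole. The fingers move at their own pace and stop on an object; "force" is the grip in N (left out, the last holds). Time passes only in rows, so rows that repeat a pose let the fingers close. It gives the time, the measured TCP pose, the force, the opening and the grip force at its end, in the units of the state.
- observe(): the state, without advancing time (a new reading comes with each control period).
- viewer.snapshot(name): name is "scene" or "top" or "wrist"; returns (picture, depth): 400x640x3 uint8, red, green, blue; 400x640 float32, mm along the optical axis (not along the pixel's ray), 0 where there is no reading.
- viewer.camera_info(name): a dict with "fx", "fy", "cx", "cy" (pixels), "T" (4x4, takes a point from camera to world coordinates); the wrist camera has in their place "T_tool_cam" (4x4, takes a point from camera to tool coordinates, whose origin is the TCP and whose axes are the flange's). Camera axes: x right, y down, z forward; pixel columns grow to the right and rows downward; lengths in mm; the calibration is good to about 2 mm. A picture is of the moment at which its call begins: read the wrist's pose just before it. camera_info takes no time and is no camera call.
- order.finish_job(): hands the job in; it is judged then, once.
The state is a dict: "clock": time; "joints": joint angles; "joint_vel": joint speeds; "joint_efforts": joint torques, N m; "eef_pos": TCP position; "tool_rot": TCP orientation; "contact_force": force on the tool from outside, world axes, zero at the start; "wrist_torque": the same for the moment, N m; "gripper_width": finger opening in mm; "finger_force": force on a finger pad.
Only numpy, scipy, OpenCV 4.12 (cv2) and the standard library are available. Lean on these libraries where they do the work, as an engineer would, in place of code of your own. Each camera call takes 0.05 s, during which the arm holds its last target. There are 200 camera calls.

## Working session

There is one attempt and no reset: what is moved stays moved. The work goes in short steps, Python scripts to look and compute and a tool call to move; the robot and the scene stay as the last step left them, time stands still between calls to the robot, and variables do not carry over. Pictures are saved under pics/ and viewed, at most 10 in all, crops included, and the job is handed in when it is done.

Besides the shell and the picture viewer there is one more tool, called after ">>>" as name(argument=value, ...), one argument or row to a line, values as JSON. arm_command: Moves the arm, as the interface text tells. Its arguments: {"type":"object","properties":{"motion":{"type":"array"},"force":{"type":"number"}},"required":["motion"]}

```bash
mkdir -p pics; python3 - <<'E'
from cell import observe, viewer
import cv2
print(observe())
for n in("scene","top"):
    p,d=viewer.snapshot(n); cv2.imwrite(f"pics/{n}0.png",p[:,:,::-1]); 
    import numpy as np; np.save(f"pics/{n}0.npy",d); i=viewer.camera_info(n); print(n,i)
E
```

```text
{'clock': 0.0, 'joints': array([-70.82953524,  23.59952086,  -0.72628536,  91.50265467,
         0.32189383,  64.98954956,  -4.70932545]), 'joint_vel': array([-0.0387116 , -0.11058445, -0.02993265,  0.04035991, -0.00432924,
        0.02848719,  0.05539864]), 'joint_efforts': array([-1.87059151e-03, -5.87927020e+01,  6.40676636e-01, -2.91089988e+01,
       -5.40775910e-02,  1.80464768e-02,  1.47854616e-04]), 'eef_pos': array([244.86821358, 574.52612657, 235.82460984]), 'tool_rot': array([-1.79910673e+02,  8.10203502e-03,  1.56922314e+02]), 'contact_force': array([ 0.29566058,  0.27377471, -0.19449771]), 'wrist_torque': array([-0.05654407, -0.00912268, -0.02842779]), 'finger_force': 0.0, 'gripper_width': 87.67423518233979}
scene {'fx': 515.1450405449058, 'fy': 515.1450405449058, 'cx': 320.5987252963538, 'cy': 195.97360384684222, 'T': array([[ 9.03139952e-01,  3.67887902e-01, -2.21352025e-01,
         8.91038360e+02],
       [ 4.29249720e-01, -7.84620281e-01,  4.47342925e-01,
        -5.97027947e+02],
       [-9.10523767e-03, -4.99028563e-01, -8.66537702e-01,
         1.32083510e+03],
       [ 0.00000000e+00,  0.00000000e+00,  0.00000000e+00,
         1.00000000e+00]])}
top {'fx': 507.0194058121256, 'fy': 507.0194058121256, 'cx': 316.97767445004513, 'cy': 196.07232069737404, 'T': array([[ 4.34327829e-02, -9.78802002e-01,  2.00150530e-01,
         3.24538918e+02],
       [-9.99056013e-01, -4.27170531e-02,  7.89528704e-03,
         1.38606091e+01],
       [ 8.21918045e-04, -2.00304505e-01, -9.79733346e-01,
         1.23268135e+03],
       [ 0.00000000e+00,  0.00000000e+00,  0.00000000e+00,
         1.00000000e+00]])}
```

View pics/scene0.png

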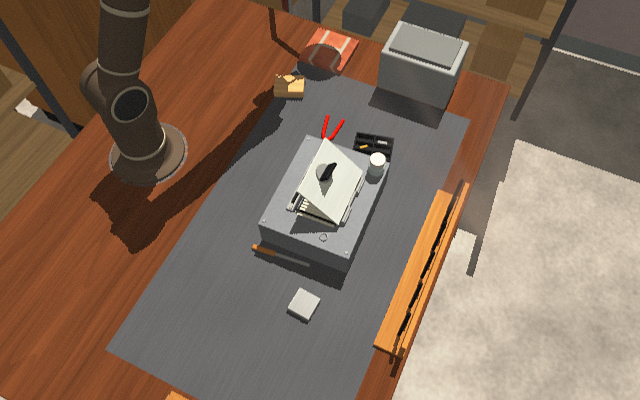

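View pics/top0.png

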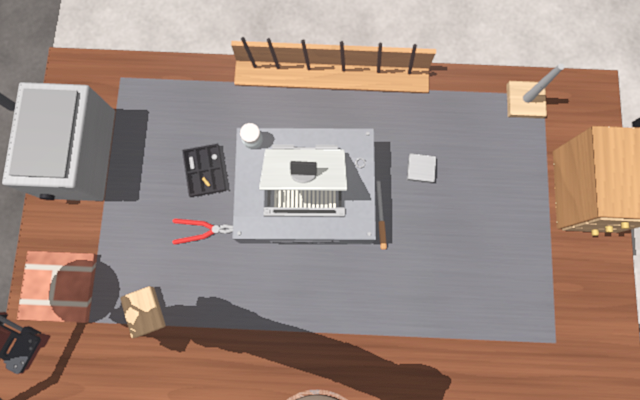

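The scene shows the collector (top view, cols 234–376, rows 128–240), with the hatch open at cols 260–347 and the wing at about (303,168). Next I'll measure the collector pose, hatch angle and knob.

```bash
cat > h.py <<'E'
import numpy as np, cv2
from cell import observe, viewer
def cloud(d,i,T=None):
    v,u=np.mgrid[:d.shape[0],:d.shape[1]]
    P=np.stack([(u-i['cx'])/i['fx']*d,(v-i['cy'])/i['fy']*d,d,np.ones_like(d)],-1)
    return (P@(i['T'] if T is None else T).T)[...,:3]
E
python3 - <<'E'
from h import *
for n in("top","scene"):
    P=cloud(np.load(f"pics/{n}0.npy"),viewer.camera_info(n))
    m=(P[...,2]>92)&(P[...,2]<108)&(P[...,0]>400)&(P[...,0]<800)&(abs(P[...,1])<350)
    nb,l,s,c=cv2.connectedComponentsWithStats(m.astype(np.uint8)); k=1+np.argmax(s[1:,4])
    q=P[l==k]; print(n,len(q),"z",np.median(q[:,2]),cv2.minAreaRect(q[:,:2].astype(np.float32)))
    c,_,a=cv2.minAreaRect(q[:,:2].astype(np.float32))
    # hatch points
    h=(P[...,2]>125)&(np.hypot(P[...,0]-c[0],P[...,1]-c[1])<130)
    Q=P[h]; Q=Q[abs(Q[:,1]-c[1])<95]
    best=None;rng=np.random.default_rng(0)
    for _ in range(300):
        t=Q[rng.choice(len(Q),3,0)]; nn=np.cross(t[1]-t[0],t[2]-t[0]); L=np.linalg.norm(nn)
        if L<1: continue
        nn/=L; e=abs((Q-t[0])@nn)<2.5
        if best is None or e.sum()>best.sum(): best=e
    I=Q[best]; mu=I.mean(0); nn=np.linalg.svd(I-mu)[2][2]; nn*=np.sign(nn[2])
    print("plane n",nn,"tilt",np.arccos(nn[2]),"mu",mu,len(I),len(Q))
    hh=(Q-mu)@nn; W=Q[(hh>20)&(hh<45)]; 
    if len(W)>5:
        mw=W.mean(0); print("wing",len(W),mw,"h",((W-mu)@nn).max(),"dir",np.linalg.svd(W-mw,full_matrices=False)[2][0],"extent",np.ptp((W-mw)@np.linalg.svd(W-mw,full_matrices=False)[2][0]))
    print("edge: min/max x,y,z", I.min(0),I.max(0))
E
```

```text
top 9576 z 99.6300808752818 ((586.9197998046875, 55.002647399902344), (262.1390686035156, 320.7289123535156), 2.110555410385132)
plane n [0.65683979 0.02463143 0.75362775] tilt 0.7172324196024213 mu [597.1025788   54.7270224  175.08662248] 2582 3270
wing 226 [595.50725975  55.60157751 216.250506  ] h 38.34360803871938 dir [-0.00613014 -0.99870831  0.05043946] extent 55.698075487484886
edge: min/max x,y,z [541.17457026 -36.89099994 125.08832179] [658.14523639 146.86789865 221.96114556]
scene 5632 z 99.89946703238752 ((585.5498046875, 52.80054473876953), (261.6915588378906, 325.45849609375), 2.3938450813293457)
plane n [0.65760186 0.01948426 0.75311364] tilt 0.7180142121410901 mu [600.20451077  46.42391662 172.07521904] 1963 2955
wing 116 [596.61607305  49.51528069 217.00655101] h 40.170845848835555 dir [ 0.02143897  0.99970875 -0.01108045] extent 58.51848229410814
edge: min/max x,y,z [541.98092679 -40.08720761 125.04112838] [657.92697428 144.08986167 221.76518086]
```

>>> arm_command(
  motion=[
    [[0,0,0,0,0,-6.5,0],[0,0,0,0,0,-6.5,0],[0,0,64.8,-48.1,-30.8,-6.5,0],[0,0,64.8,-48.1,-30.8,-6.5,0],[0,0,64.8,-48.1,-30.8,-6.5,0],[0,0,64.8,-48.1,-30.8,-6.5,0],[0,0,64.8,-48.1,-30.8,-6.5,0],[0,0,64.8,-48.1,-30.8,-6.5,0],[0,0,64.8,-48.1,-30.8,-6.5,0],[0,0,64.8,-48.1,-30.8,-6.5,0],[0,0,64.8,-48.1,-30.8,-6.5,0],[0,0,64.8,-48.1,-30.8,-6.5,0],[0,0,64.8,-48.1,-30.8,-6.5,0],[0,0,64.8,-48.1,-30.8,-6.5,0],[0,0,64.8,-48.1,-30.8,-6.5,0],[0,0,64.8,-48.1,-30.8,-6.5,0],[0,0,64.8,-48.1,-30.8,-6.5,0],[0,0,64.8,-48.1,-30.8,-6.5,0],[0,0,64.8,-48.1,-30.8,-6.5,0],[0,0,64.8,-48.1,-30.8,-6.5,0]],
  ],
)

```text
clock: 1.77
eef_pos: [566.0, 104.8, 301.4]
tool_rot: [-180.0, -0.0, 92.3]
contact_force: [-0.3, 0.7, -1.0]
gripper_width: 0.5
finger_force: 0.0
```

>>> arm_command(
  motion=[
    [[0,0,0,0,0,3,0],[0,0,0,0,0,5.5,0],[0,0,0,0,0,6.5,0],[0,0,0,0,0,7.0,0],[0,0,0,0,0,7.5,0],[0,0,0,0,-0.3,8.0,0],[0,0,0,0,-0.65,8.45,0],[0,0,0,0,-1.0,8.9,0],[0,0,0,0,-1.25,9.3,0],[0,0,0,0,-1.5,9.7,0],[0,0,0,0,-1.8,10.1,0],[0,0,0,0,-1.8,10.1,0]],
  ],
)

```text
clock: 2.77
eef_pos: [547.9, 102.2, 199.9]
tool_rot: [-179.9, 0.0, 92.1]
contact_force: [0.0, 0.6, 1.1]
gripper_width: 0.5
finger_force: 0.0
```

>>> arm_command(
  motion=[
    [[0,0,0,0,-0.2,0.4,0],[0,0,0,0,-0.4,0.85,0],[0,0,0,0,-0.6,1.3,0],[0,0,0,0,-0.8,1.7,0],[0,0,0,0,-0.95,2.15,0],[0,0,0,0,-1.1,2.6,0],[0,0,0,0,-1.25,3.0,0],[0,0,0,0,-1.4,3.5,0],[0,0,0,0,-1.5,4.0,0],[0,0,0,0,-1.55,4.4,0],[0,0,0,0,-1.65,4.8,0],[0,0,0,0,-1.7,5.1,0]],
  ],
)

```text
clock: 3.77
eef_pos: [531.7, 101.8, 149.1]
tool_rot: [-180.0, 0.0, 92.1]
contact_force: [0.3, -0.0, 0.3]
gripper_width: 0.3
finger_force: 0.3
```

```bash
python3 - <<'E'
from h import *
print(observe()['contact_force'],observe()['eef_pos'])
p,d=viewer.snapshot("scene"); cv2.imwrite("pics/s1.png",cv2.resize(p[100:290,220:440,::-1],None,fx=3,fy=3))
E
```

```text
[ 0.26369666 -0.0145215   0.33979298] [531.70654418 101.79540293 149.12641704]
```

View pics/s1.png

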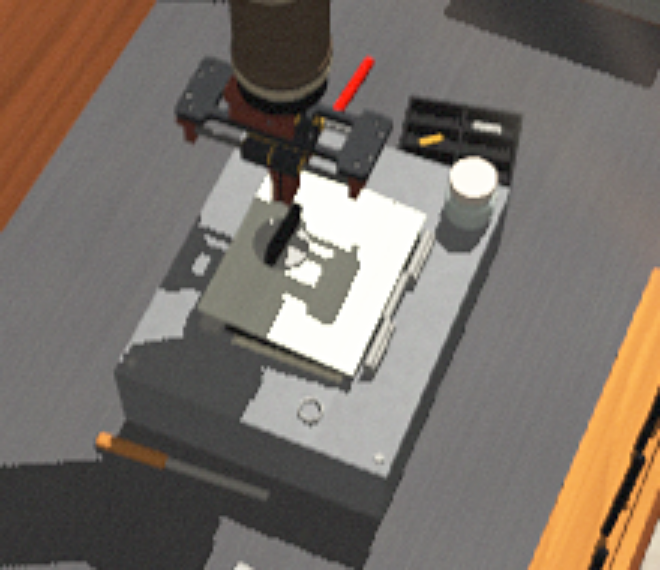

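The hatch is nearly shut and the bystanders haven't moved (ring at about (310,411) in the crop). I'll rise, move over the knob, open the gripper and look with the wrist camera.

>>> arm_command(
  motion=[
    [[0,0,0,0,0,-3,0.3],[0,0,0,0,0,-7,1],[0,0,0,-2,1,-11,1],[0,0,0,-4.9,2.2,-11,1],[0,0,0,-4.9,2.2,-11,1],[0,0,0,-4.9,2.2,-11,1],[0,0,0,-4.9,2.2,-11,1]],
  ],
)

```text
clock: 4.4
eef_pos: [555.1, 53.9, 259.0]
tool_rot: [-179.9, -0.0, 92.1]
contact_force: [0.3, 0.5, -0.8]
gripper_width: 43.8
finger_force: 0.0
```

```bash
python3 - <<'E'
from h import *
from scipy.spatial.transform import Rotation as R
o=observe(); i=viewer.camera_info("wrist"); print(o['eef_pos'],o['tool_rot'],o['contact_force'],i['T_tool_cam'])
p,d=viewer.snapshot("wrist"); cv2.imwrite("pics/w1.png",p[:,:,::-1])
T=np.eye(4);T[:3,:3]=R.from_euler('xyz',o['tool_rot'],degrees=True).as_matrix();T[:3,3]=o['eef_pos']
P=cloud(d,i,T@i['T_tool_cam']); np.save("pics/w1.npy",P)
for nm,P in(("wrist",P),("top",None),("scene",None)):
    if P is None:
        _,d=viewer.snapshot(nm);P=cloud(d,viewer.camera_info(nm))
    Q=P[(P[...,0]>510)&(P[...,0]<655)&(abs(P[...,1]-54)<85)&(P[...,2]>108)&(P[...,2]<185)]
    if len(Q)<50: print(nm,len(Q));continue
    best=None;rng=np.random.default_rng(0)
    for _ in range(300):
        t=Q[rng.choice(len(Q),3,0)]; nn=np.cross(t[1]-t[0],t[2]-t[0]); L=np.linalg.norm(nn)
        if L<1: continue
        nn/=L; e=abs((Q-t[0])@nn)<1.5
        if best is None or e.sum()>best.sum(): best=e
    I=Q[best]; mu=I.mean(0); nn=np.linalg.svd(I-mu,full_matrices=False)[2][2]; nn*=np.sign(nn[2])
    hh=(Q-mu)@nn; W=Q[(hh>31)&(hh<42)]
    print(nm,"n",nn,"ang",np.arcsin(nn[0]),mu,len(I))
    if len(W)>10: print(len(W),"wing",cv2.minAreaRect(W[:,:2].astype(np.float32)),W.mean(0),np.median(hh[(hh>31)&(hh<42)]))
E
```

```text
[555.14372687  53.88851837 259.04023219] [-1.79941177e+02 -1.55427020e-02  9.20995492e+01] [ 0.31575188  0.50571959 -0.76405299] [[-9.87476124e-05 -9.63089997e-01 -2.69179583e-01  7.34459544e+01]
 [ 9.99999449e-01  1.86129826e-04 -1.03279501e-03  5.85165643e-01]
 [ 1.04477690e-03 -2.69179537e-01  9.63089448e-01 -1.47938118e+02]
 [ 0.00000000e+00  0.00000000e+00  0.00000000e+00  1.00000000e+00]]
wrist n [0.1203311  0.0052533  0.99271991] ang 0.12062340254596182 [582.8647899   67.87024729 127.41241043] 19904
720 wing ((554.8617553710938, 52.919471740722656), (54.44686508178711, 10.202078819274902), 88.72280883789062) [554.85527656  53.92327798 166.45810062] 35.51497660197132
top n [0.12216765 0.01228846 0.9924334 ] ang 0.12247360461688439 [581.13185793 -16.3428629  126.95993317] 439
scene n [0.1145173  0.00203193 0.99341918] ang 0.11476909397561183 [586.62301414  49.41879526 127.07347595] 1160
68 wing ((552.7556762695312, 50.59837341308594), (55.883392333984375, 9.709332466125488), 88.93650817871094) [553.64392838  49.83793685 166.70211277] 35.85805728907246
```

View pics/w1.png

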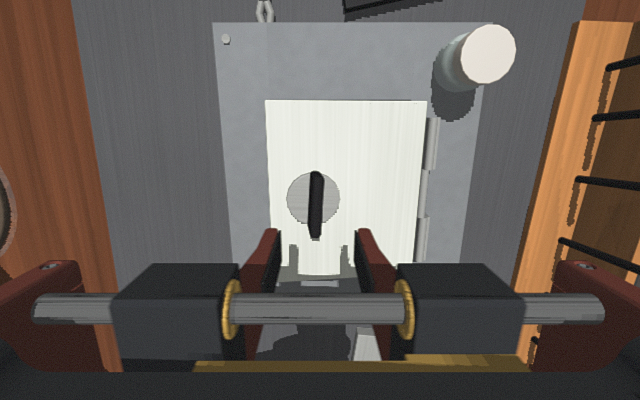

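The wrist view shows the wing at about (316,205), between the fingers, along y, with the hatch at about 0.12 rad. I'll descend tilted to match and stop before gripping.

>>> arm_command(
  motion=[
    [[6.9,0,0,-0.13,0.48,3,0.5],[6.9,0,0,-0.13,0.48,4.7,0.5],[6.9,0,0,-0.13,0.4,5.5,0.5],[6.9,0,0,-0.13,0.2,7,0.5],[6.9,0,0,-0.13,0.0,8.5,0.5],[6.9,0,0,-0.13,-0.12,9.5,0.5],[6.9,0,0,-0.13,-0.2,10.2,0.5],[6.9,0,0,-0.13,-0.25,10.5,0.5],[6.9,0,0,-0.13,-0.25,10.5,0.5],[6.9,0,0,-0.13,-0.25,10.5,0.5]],
  ],
  force=20,
)

```text
clock: 5.38
eef_pos: [553.5, 52.4, 155.5]
tool_rot: [-173.2, -0.0, 92.1]
contact_force: [0.9, 0.4, 0.4]
gripper_width: 43.9
finger_force: 0.0
```

>>> arm_command(
  motion=[
    [[0,0,0,0,0,0.1,0.3],[0,0,0,0,0,0.1,0.1],[0,0,0,0,0,0.1,0],[0,0,0,0,0,0.1,0],[0,0,0,0,0,0.1,0],[0,0,0,0,0,0.1,0],[0,0,0,0,0,0.1,0],[0,0,0,0,0,0.1,0]],
  ],
  force=20,
)

```text
clock: 6.05
eef_pos: [553.2, 52.3, 153.8]
tool_rot: [-173.1, -0.0, 92.1]
contact_force: [0.5, -0.2, 0.6]
gripper_width: 9.9
finger_force: 20.0
```

>>> arm_command(
  motion=[
    [[-0.6,0,0,0,-0.025,0.11,0],[-1.15,0,0,0,-0.05,0.23,0],[-1.7,0,0,0,-0.075,0.34,0],[-2.3,0,0,0,-0.096,0.455,0],[-2.3,0,0,0,-0.096,0.455,0]],
  ],
)

```text
clock: 6.47
eef_pos: [551.7, 52.2, 149.2]
tool_rot: [-175.5, -0.0, 92.1]
contact_force: [3.4, -0.8, -4.8]
gripper_width: 10.1
finger_force: 20.0
```

>>> arm_command(
  motion=[
    [[-0.6,0,0,0,-0.01,0.12,0],[-1.15,0,0,0,-0.03,0.24,0],[-1.7,0,0,0,-0.05,0.35,0],[-2.2,0,0,0,-0.07,0.46,0],[-2.2,0,0,0,-0.07,0.46,0],[-2.2,0,0,0,-0.07,0.46,0]],
  ],
)

```text
clock: 6.97
eef_pos: [550.5, 52.1, 144.6]
tool_rot: [-177.6, 0.0, 92.1]
contact_force: [1.9, 0.2, -2.0]
gripper_width: 9.4
finger_force: 20.0
```

```bash
python3 - <<'E'
from h import *
o=observe();print(o['contact_force'],o['wrist_torque'],o['eef_pos'],o['tool_rot'])
E
```

```text
[ 1.89012489  0.23811853 -1.95811972] [-0.06270782 -0.66943738 -0.08216062] [550.48222672  52.12815155 144.61095153] [-1.77620252e+02  3.92945163e-03  9.21272740e+01]
```

>>> arm_command(
  motion=[
    [[-0.5,0,0,0,-0.01,0.1,0],[-1.0,0,0,0,-0.02,0.2,0],[-1.5,0,0,0,-0.04,0.3,0],[-1.5,0,0,0,-0.04,0.3,0],[-1.5,0,0,0,-0.04,0.3,0]],
  ],
)

```text
clock: 7.38
eef_pos: [549.8, 52.1, 142.0]
tool_rot: [-179.1, -0.0, 92.1]
contact_force: [-0.5, -1.0, 3.8]
gripper_width: 10.1
finger_force: 20.0
```

>>> arm_command(
  motion=[
    [[-0.5,0,0,0,-0.01,0.1,0],[-1.0,0,0,0,-0.02,0.2,0],[-1.0,0,0,0,-0.02,0.2,0],[-1.0,0,0,0,-0.02,0.2,0]],
  ],
)

```text
clock: 7.72
eef_pos: [549.4, 52.1, 140.1]
tool_rot: [179.9, -0.0, 92.1]
contact_force: [-1.7, -0.7, 7.9]
gripper_width: 9.8
finger_force: 20.0
```

>>> arm_command(
  motion=[
    [[-0.5,0,0,0,-0.005,0.1,0],[-0.5,0,0,0,-0.005,0.1,0],[-0.5,0,0,0,-0.005,0.1,0]],
  ],
)

```text
clock: 7.97
eef_pos: [549.2, 52.1, 139.3]
tool_rot: [179.4, -0.0, 92.1]
contact_force: [-2.4, 0.1, 9.4]
gripper_width: 10.1
finger_force: 20.0
```

>>> arm_command(
  motion=[
    [[-0.5,0,0,0,0,0.1,0],[-0.5,0,0,0,0,0.1,0],[-0.5,0,0,0,0,0.1,0]],
  ],
)

```text
clock: 8.22
eef_pos: [549.0, 52.0, 138.4]
tool_rot: [178.9, -0.0, 92.1]
contact_force: [-5.2, 0.3, 12.6]
gripper_width: 9.9
finger_force: 20.0
```

>>> arm_command(
  motion=[
    [[-0.4,0,0,0,0.01,0.1,0],[-0.4,0,0,0,0.01,0.1,0],[-0.4,0,0,0,0.01,0.1,0]],
  ],
)

```text
clock: 8.47
eef_pos: [549.0, 52.0, 138.0]
tool_rot: [178.6, -0.1, 92.1]
contact_force: [-6.5, -0.5, 19.6]
gripper_width: 10.1
finger_force: 20.0
```

>>> arm_command(
  motion=[
    [[0,0,3,0,0,0,0],[0,0,6,0,0,0,0],[0,0,9,0,0,0,0],[0,0,12,0,0,0,0],[0,0,15,0,0,0,0],[0,0,18,0,0,0,0],[0,0,18,0,0,0,0]],
  ],
  force=25,
)

```text
clock: 9.05
eef_pos: [549.0, 52.1, 138.0]
tool_rot: [178.7, -0.5, 73.9]
contact_force: [-8.1, -1.2, 22.2]
gripper_width: 10.2
finger_force: 25.0
```

```bash
python3 - <<'E'
from h import *
o=observe();print(o['contact_force'],o['wrist_torque'],o['eef_pos'],o['tool_rot'],o['joints'])
E
```

```text
[-8.11040667 -1.16922376 22.21067495] [-0.23761113  2.0793148  -0.03376536] [548.95232041  52.05780247 138.00981537] [178.67210733  -0.49973765  73.94103579] [-33.60142402  23.70372869  29.78898219 110.56061226 -15.49115533
  48.18906834 -11.82451746]
```

>>> arm_command(
  motion=[
    [[0,0,3,0,-0.03,0,0],[0,0,6,0,-0.03,0,0],[0,0,9,0,-0.03,0,0],[0,0,12,0,-0.03,0,0],[0,0,15,0,-0.03,0,0],[0,0,15,0,-0.03,0,0]],
  ],
  force=25,
)

```text
clock: 9.55
eef_pos: [548.9, 52.1, 138.0]
tool_rot: [178.8, -0.8, 58.9]
contact_force: [-6.5, -0.2, 20.9]
gripper_width: 10.0
finger_force: 25.0
```

```bash
python3 - <<'E'
from h import *
o=observe();print(o['contact_force'],o['wrist_torque'],o['eef_pos'],o['tool_rot'])
E
```

```text
[-6.53825419 -0.18110239 20.92169717] [-0.31573891  1.88420511 -0.04029931] [548.93555747  52.07494593 138.02902683] [178.82217542  -0.84362311  58.93673488]
```

>>> arm_command(
  motion=[
    [[0,0,4,0,0,0,0],[0,0,8,0,0,0,0],[0,0,12,0,0,0,0],[0,0,16,0,0,0,0],[0,0,20,0,0,0,0],[0,0,24,0,0,0,0],[0,0,28,0,0,0,0],[0,0,32,0,0,0,0],[0,0,36,0,0,0,0],[0,0,40,0,0,0,0],[0,0,40,0,0,0,0]],
  ],
  force=25,
)

```text
clock: 10.47
eef_pos: [549.0, 52.1, 138.0]
tool_rot: [179.7, -1.4, 18.9]
contact_force: [-8.2, -0.8, 20.7]
gripper_width: 9.8
finger_force: 25.0
```

```bash
python3 - <<'E'
from h import *
o=observe();print(o['contact_force'],o['wrist_torque'],o['eef_pos'],o['tool_rot'])
E
```

```text
[-8.22863694 -0.81183672 20.71578423] [-0.15686903  1.94417145 -0.08030438] [549.02349656  52.08466847 137.99304408] [179.65098188  -1.40714758  18.87281648]
```

>>> arm_command(
  motion=[
    [[0,0,2,0,0,0,0],[0,0,4,0,0,0,0],[0,0,6,0,0,0,0],[0,0,8,0,0,0,0],[0,0,10,0,0,0,0],[0,0,10,0,0,0,0],[0,0,10,0,0,0,0]],
  ],
  force=25,
)

```text
clock: 11.05
eef_pos: [549.0, 52.1, 138.0]
tool_rot: [179.9, -1.4, 9.1]
contact_force: [-8.4, -0.7, 21.2]
gripper_width: 9.9
finger_force: 25.0
```

```bash
python3 - <<'E'
from h import *
o=observe();print(o['contact_force'],o['wrist_torque'],o['eef_pos'],o['tool_rot'])
E
```

```text
[-8.39815752 -0.71970525 21.24622879] [-0.1346581   1.98892946 -0.03150018] [548.98130911  52.06982125 137.96865556] [179.90306466  -1.44400684   9.09614127]
```

83° (1.45 rad) with no stop felt yet, so I'll go on in small steps.

>>> arm_command(
  motion=[
    [[0,0,1,0,0,0,0],[0,0,2,0,0,0,0],[0,0,2,0,0,0,0]],
  ],
)

```text
clock: 11.3
eef_pos: [549.0, 52.1, 138.0]
tool_rot: [180.0, -1.5, 7.1]
contact_force: [-7.3, 0.1, 21.2]
gripper_width: 9.5
finger_force: 25.0
```

```bash
python3 - <<'E'
from h import *
o=observe();print(o['contact_force'],o['wrist_torque'],o['tool_rot'])
E
```

```text
[-7.33300032  0.10729766 21.21434787] [-0.13921762  1.98523674 -0.00777634] [179.95997817  -1.45155729   7.05669308]
```

>>> arm_command(
  motion=[
    [[0,0,1,0,0,0,0],[0,0,1,0,0,0,0],[0,0,1,0,0,0,0]],
  ],
)

```text
clock: 11.55
eef_pos: [549.0, 52.1, 138.0]
tool_rot: [180.0, -1.5, 6.1]
contact_force: [-7.4, -1.3, 21.7]
gripper_width: 9.8
finger_force: 25.0
```

```bash
python3 - <<'E'
from h import *
o=observe();print(o['contact_force'],o['wrist_torque'],o['tool_rot'])
E
```

```text
[-7.3881069  -1.33115272 21.6702307 ] [-0.12828938  1.87685738  0.00854945] [179.9822373   -1.45574685   6.10932916]
```

>>> arm_command(
  motion=[
    [[0,0,1,0,0,0,0],[0,0,1,0,0,0,0],[0,0,1,0,0,0,0]],
  ],
)

```text
clock: 11.8
eef_pos: [549.0, 52.1, 138.0]
tool_rot: [180.0, -1.4, 5.2]
contact_force: [-6.9, -0.5, 21.5]
gripper_width: 10.1
finger_force: 25.1
```

```bash
python3 - <<'E'
from h import *
o=observe();print(o['contact_force'],o['wrist_torque'],o['tool_rot'])
E
```

```text
[-6.94131299 -0.47838648 21.50082485] [-0.30925134  1.89334916  0.36217611] [179.98823877  -1.44986963   5.16751935]
```

Stop felt (torque rose to 0.36 Nm). I'll unload, let go and lift.

>>> arm_command(
  motion=[
    [[0,0,-0.5,0,0,-0.05,0],[0,0,-0.5,0,0,-0.1,0],[0,0,-0.5,0,0,-0.17,0],[0,0,-0.5,0,0,-0.2,0],[0,0,-0.5,0,0,-0.2,0]],
  ],
)

```text
clock: 12.22
eef_pos: [549.0, 52.1, 138.7]
tool_rot: [179.9, -1.4, 5.6]
contact_force: [-1.9, -0.9, 5.4]
gripper_width: 9.7
finger_force: 25.0
```

>>> arm_command(
  motion=[
    [[0,0,0,0,0,0,0.3],[0,0,0,0,0,0,0.5],[0,0,0,0,0,0,0.5],[0,0,0,0,0,0,0.5],[0,0,0,0,0,0,0.5],[0,0,0,0,0,0,0.5]],
  ],
)

```text
clock: 12.72
eef_pos: [549.4, 52.2, 138.6]
tool_rot: [179.9, -1.5, 5.6]
contact_force: [-0.1, 0.2, 0.0]
gripper_width: 43.2
finger_force: 0.0
```

>>> arm_command(
  motion=[
    [[0,0,0,0,0,-1,0.5],[0,0,0,0,0,-2.5,0.5],[0,0,0,0,0,-5,0.5],[0,0,0,0,0,-8,0.5],[0,0,0,0,0,-11,0.5],[0,0,0,0,0,-11,0.5],[0,0,0,0,0,-11,0.5]],
  ],
)

```text
clock: 13.3
eef_pos: [547.5, 52.1, 250.7]
tool_rot: [180.0, -1.7, 5.6]
contact_force: [-0.0, 0.1, -0.5]
gripper_width: 43.9
finger_force: 0.0
```

```bash
python3 - <<'E'
from h import *
from scipy.spatial.transform import Rotation as R
o=observe(); i=viewer.camera_info("wrist"); print(o['eef_pos'],o['contact_force'])
p,d=viewer.snapshot("wrist"); cv2.imwrite("pics/w2.png",p[:,:,::-1])
T=np.eye(4);T[:3,:3]=R.from_euler('xyz',o['tool_rot'],degrees=True).as_matrix();T[:3,3]=o['eef_pos']
P=cloud(d,i,T@i['T_tool_cam'])
Q=P[(P[...,0]>510)&(P[...,0]<655)&(abs(P[...,1]-54)<85)&(P[...,2]>108)&(P[...,2]<170)]
F=Q[(Q[:,2]<128)&(Q[:,2]>111)]; mu=np.median(F,0); F=F[abs(F[:,2]-mu[2])<6]; mu=F.mean(0); n=np.linalg.svd(F-mu,full_matrices=False)[2][2]; n*=np.sign(n[2])
h=(Q-mu)@n; W=Q[(h>31)&(h<42)]; print("n",n,mu,len(W),cv2.minAreaRect(W[:,:2].astype(np.float32)))
E
```

```text
[547.49963644  52.13828251 250.72499809] [-0.01192486  0.12309783 -0.49120932]
n [2.07857045e-03 5.55234604e-04 9.99997686e-01] [589.88414257  55.16163191 117.8505949 ] 698 ((550.2142333984375, 52.03538513183594), (55.05470657348633, 9.706140518188477), 5.8993353843688965)
```

View pics/w2.png

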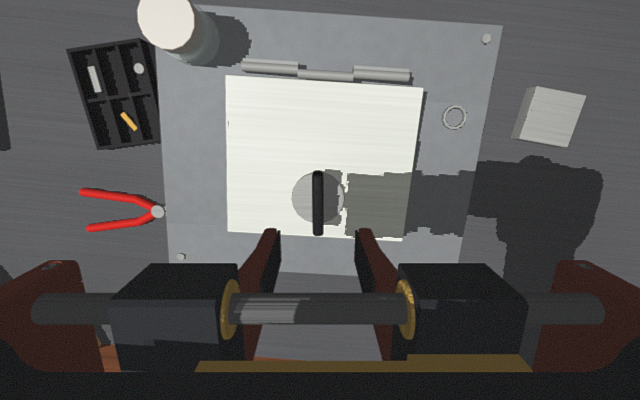

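The hatch is shut (about 0.002 rad), the wing at (318,203) has turned about 86°, and the gripper is clear. Handing in.

```bash
python3 -c "
from cell import order
print(order.finish_job())"
```

```text
the job is handed in; nothing more can be done
None
```

The hatch is shut and latched: it stayed at about 0.002 rad after I let go, the knob is turned about 1.5 rad to its felt stop, I saw no bystander disturbed, and the job is handed in (no verdict was returned).

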